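# Send out a canned drink: tray, order key, bell

### The job

A canned drink is ready to go out. Stand the can upright on the pick-up tray, within its rim, then clear the order by pressing the wide key of the order key pad, firmly and for a moment but without jabbing it, and then ring the desk bell by pushing its plunger all the way down and letting it go. Leave the two small keys alone, and do not shove or knock over the bottles or the bell.

Things in the scene. Friction and masses are not known exactly. Their poses are not given: they have to be found in the camera images.
- can: Printed aluminium drinks can, the only can on the worktop, 53 mm diameter, 134 mm tall, 0.2 to 0.35 kg, standing upright. Origin: centre of its underside; z up its axis. It stands in a row with the two bottles, in any of the three places.
- tray: Pick-up tray: square shallow steel tray, 134 x 134 mm, fixed to the worktop. Origin: centre of its underside. Its flat inner floor (122 x 122 mm, thin dark ribs) is 5 mm above the origin; the rim round it is 6 mm wide and its top is 10 mm above the origin. The can must stand wholly on the floor, inside the rim.
- keypad: Order key pad: flat black housing with a grey face, 88 mm (its x) by 190 mm (its y), face 25.5 mm above its origin (centre of the underside, on the worktop); fixed. Three flat pale keys in a row along its y axis: the wide key at y = +48 mm (to the left seen from the robot), the small ones at y = -28 and -68 mm.
- wide_key: The wide flat membrane key, 46 mm (pad's x) by 64 mm (pad's y), pale with a thin grey mark along x. Its top is 29.5 mm above the worktop. It gives at most 2 mm: it starts to move at 1 N, feels 4 N at about 1 mm and 7 N at its stop, and is rigid below that. It registers when it is pressed by the fingertips with more than 4 N for 0.2 s; more than 25 N would break it. Origin: centre of its underside, 4 mm below its top.
- wide_key_top (a point): Centre of the top face of the wide key: the point to press, straight down.
- small_key_1: Small square key next to the wide key, 24 x 24 mm, top 29.5 mm above the worktop; not to be pressed. Origin: centre of its underside.
- small_key_2: Small square key at the far end of the pad from the wide key, 24 x 24 mm, top 29.5 mm above the worktop; not to be pressed. Origin: centre of its underside.
- bell: Desk bell: pale dome on a dark foot, 83 mm diameter, 58 mm tall with its plunger, 0.19 kg, loose on the worktop. Origin: centre of its underside. The dome's top is 45 mm above the origin.
- bell_knob (a point): Top of the bell's plunger when it is up, 58 mm above the bell's underside, on its axis; the plunger is 14 mm across. Press it straight down.
- bell_button (a joint): Travel of the bell's plunger in m: 0 up, 0.004 at its stop, which rings it (above 0.0032 counts). Its spring needs 2 N per mm, so 8 N at the stop, which is rigid; it returns the plunger when let go.
- sauce_bottle: Red squeeze bottle with white cap, 60 mm diameter, 187 mm tall, standing loose in the row with the can; a bystander. Origin: centre of its underside.
- ale_bottle: Brown long-neck bottle, 61 mm diameter, 230 mm tall, standing loose in the row with the can; a bystander. Origin: centre of its underside.

How it is judged (in metres and radians):
On the way, in this order (a step that is already met when the one before it is completed fails the run):
1. the can stands upright on the tray's floor inside the rim, let go (x of can in the frame of tray between -0.037 and 0.037 m and y of can in the frame of tray between -0.037 and 0.037 m and z of can in the frame of tray between 0.002 and 0.009 m and angle between can's own z axis and vertical below 0.08 rad and contact force between can and the fingers below 0.1 N and contact force between can and the arm below 0.1 N and linear speed of can below 0.03 m/s), for 0.2 s.
2. the fingertips press the wide key with more than 4 N for 0.2 s (contact force between wide_key and the fingers above 4 N), for 0.2 s.
3. the bell's plunger is pushed to its stop (over 3.2 of 4 mm) (value of joint bell_button above 0.0032 m), for 0.05 s.
At the end, for the whole second after the job is handed in: The can stands upright (within 0.08 rad) and still on the tray's floor inside the rim (its axis within 37 mm of the tray's centre along each of the tray's sides), let go; the bell stands upright within 40 mm of where it was, with its plunger up again (under 1 mm) (x of can in the frame of tray between -0.037 and 0.037 m and y of can in the frame of tray between -0.037 and 0.037 m and z of can in the frame of tray between 0.002 and 0.009 m and angle between can's own z axis and vertical below 0.08 rad and contact force between can and the fingers below 0.1 N and contact force between can and the arm below 0.1 N and linear speed of can below 0.02 m/s and value of joint bell_button below 0.001 m and angle between bell's own z axis and vertical below 0.1 rad and distance of bell from where it was at the start of the episode below 0.04 m); the robot touches nothing.
It fails at once if the wide key is pressed with more than 25 N (contact force between wide_key and anything else above 25 N).
It fails at once if a small key is pressed (more than 1 N) (contact force between any of small_key_1, small_key_2 and the fingers above 1 N or contact force between any of small_key_1, small_key_2 and the arm above 1 N or contact force between any of small_key_1, small_key_2 and can above 1 N).
It fails at once if a bottle is tipped by more than 0.4 rad or shoved more than 40 mm (angle between any of sauce_bottle, ale_bottle's own z axis and vertical above 0.4 rad or distance of any of sauce_bottle, ale_bottle from where it was at the start of the episode above 0.04 m).
It fails at once if the bell is tipped by more than 0.4 rad or shoved more than 40 mm (angle between bell's own z axis and vertical above 0.4 rad or distance of bell from where it was at the start of the episode above 0.04 m).
It also fails if it takes over 67 s, if anything falls off the work surface, if the arm or the gripper's body presses on something with over 40 N, if the wrist force passes 120 N, or if a joint passes its speed limit or range.

### The arm

A 6-joint arm with a two-finger parallel gripper is mounted at the origin on a cart in front of the work surface, level with it; the furniture and walls round the work are solid. World frame = base frame: x ahead of the robot, y to its left, z up, the work surface at z = 0. Lengths are in m, angles in degrees, forces in N, time in s.
With the tool pointing down it reaches from about 0.3 to 0.75 m from the base axis. Payload 8.5 kg.
Tool frame: the origin (TCP) lies at the very end of the fingers, on their centre line; the grasp point (between the pads) lies 19 mm behind it; z points along the fingers, y is the line along which they close (so a half turn about z gives the same grasp; the last joint's range is limited). The gripper opens to 85 mm and grips with 20 to 120 N. Pads are 22 mm wide; open, the fingers measure 114 mm over their backs; the gripper's body (76 mm by 85 mm) begins 54 mm behind the grasp point. The pads swing forward as they close: fully open they stand 13 mm farther back than shut.
Start: joints at [56.419, 21.807, 74.336, -0, 83.858, -12.336], TCP at [0.199, 0.513, 0.231] pointing down, gripper open.
Joint ranges: [-178.18, 178.18], [-50.72, 133.34], [12.68, 142.11], [-81.47, 261.47], [9.98, 163.14], [-165.26, 165.26]. Speed limits (degrees/s): [136.94, 136.94, 180, 180, 180, 180].

### API

Orientations are given as a 3x3 rotation matrix whose columns are the frame's x, y, z axes.
In Python, from rig import * gives the robot as it stands. The module is installed in compiled form; this text tells all that it offers.
- The arm moves only by the shell command python3 -m pendant 'ROWS' [OPENING] [FORCE]. ROWS is JSON, a list of rows, each a list of 2 entries, a list of its own where there are three numbers: the shift along the tool's x, y, z as a fraction of full scale, then the turn, a rotation vector about the tool's x, y, z as a fraction of full scale. A call has 1 to 8 rows; each row shifts and turns the commanded pose from where the row before left it, along the tool's axes as they then stand; what a row does not reach is not made up. Full scale, the value 1, is 40 mm for a shift and 5 degrees for a turn. A row lasts 1/8 s, in which the tool goes at most 62.5 mm and 10.7 degrees, less where a joint would pass 70% of its speed; a pose out of reach is approached as far as the arm can. A call with a number of a shift or a turn outside -1 to 1 is refused whole. A call with a gripper value outside its range is refused whole. OPENING is the opening, from 0 (shut) to 1 (fully open), set as the call begins (- or left out, the last holds). The fingers move at their own pace and stop on an object; FORCE is the grip in N (left out, the last holds). Time passes only in rows, so rows that do not move let the fingers close. It gives the time, the measured TCP pose, the force, the opening and the grip force at its end, in the units of the state.
- observe(): the state, without advancing time (a new reading comes with each control period).
- get_image(name): name is "side" or "top"; returns a dict with "img" (400x640x3 uint8, blue, green, red), "range_z" (400x640 float32, m along the optical axis (not along the pixel's ray), 0 where there is no reading), "camera_matrix" (3x3 intrinsics, pixels), "dist_coeffs" ([k1, k2, p1, p2, k3] as OpenCV has them; the pictures are not rectified), "eye" and "rotation" of the camera in the world. Camera axes: x right, y down, z forward; pixel columns grow to the right and rows downward; lengths in m; the calibration is good to about 2 mm. A picture is of the moment at which its call begins.
- close_job(): hands the job in; it is judged then, once.
Trained networks look in the newest picture that a camera, given by its name, has taken for a name from the list of things; names that differ only in an ending like _2 or _b are one class to them, and where a whole thing is asked for, a point or a joint stands for the part that bears it (a point fixed in the world has none). Each returns a list of dicts, best first, with "conf" (0 to 1); they miss things now and then, are a little off and sometimes report something else, mostly with a low value. They report only what shows in the picture. A call takes as long as a camera call.
- regions_of(camera, query): "mask" (400x640 bool, what is visible of it).
- landmark_of(camera, query): "point" ([x, y, z] in m, in world coordinates, good to about 4 mm: a listed point, or the origin of a listed thing).
The state is a dict: "time_s": time; "q": joint angles; "qvel": joint speeds; "joint_efforts": joint torques, N m; "position": TCP position; "tool_rot": TCP orientation; "ft_force": force on the tool from outside, world axes, zero at the start; "wrist_torque": the same for the moment, N m; "grip_width": finger opening in m; "gripper_force": force on a finger pad.
Only numpy, scipy, OpenCV 4.12 (cv2) and the standard library are available. Lean on these libraries where they do the work, as an engineer would, in place of code of your own. Each camera call takes 0.05 s, during which the arm holds its last target. There are 200 camera calls.

## Working session

There is one attempt and no reset: what is moved stays moved. The work goes in short steps, Python scripts to look and compute and a shell command to move; the robot and the scene stay as the last step left them, time stands still between calls to the robot, and variables do not carry over. Pictures are saved under pics/ and viewed, at most 10 in all, crops included, and the job is handed in when it is done.

```bash
mkdir -p pics
python3 - <<'E'
from rig import *
import cv2,numpy as np
s=observe();print(s['time_s'],s['position'],np.round(s['tool_rot'],3).tolist(),s['grip_width'])
for c in ['side','top']:
    g=get_image(c);cv2.imwrite(f'pics/{c}0.png',g['img']);print(c,g['eye'],np.round(g['rotation'],3).tolist())
    for n in ['can','tray','keypad','wide_key_top','small_key_1','bell_knob','bell','sauce_bottle','ale_bottle']:
        print(n,[(np.round(d['point'],4).tolist(),round(d['conf'],2)) for d in landmark_of(c,n)[:2]])
E
```

```text
0.0 [0.19913967 0.5123533  0.23070587] [[-0.932, 0.362, -0.001], [0.362, 0.932, -0.001], [0.0, -0.001, -1.0]] 0.08541870390974095
side [ 0.51194192 -1.21534427  0.85214183] [[0.999, 0.034, -0.008], [0.026, -0.545, 0.838], [0.024, -0.838, -0.546]]
can [([0.611, -0.327, 0.0027], 0.9)]
tray [([0.4481, 0.0199, -0.0001], 0.57)]
keypad [([0.4361, 0.2761, -0.0004], 0.64)]
wide_key_top [([0.424, 0.3201, 0.0293], 0.49)]
small_key_1 [([0.45, 0.245, 0.0229], 0.5)]
bell_knob [([0.4396, -0.2865, 0.0551], 0.97), ([0.4527, 0.0217, -0.0013], 0.6)]
bell [([0.4433, -0.2877, -0.0005], 0.56), ([0.4569, 0.2073, 0.0234], 0.27)]
sauce_bottle [([0.597, 0.005, 0.0013], 0.71)]
ale_bottle [([0.6142, -0.1351, -0.0005], 0.88), ([0.4237, 0.3203, 0.0328], 0.3)]
top [ 0.23985605 -0.13522793  1.49609111] [[0.479, -0.859, 0.182], [-0.878, -0.47, 0.093], [0.006, -0.205, -0.979]]
can [([0.6106, -0.3234, 0.0046], 0.73)]
tray [([0.4461, 0.0202, 0.0014], 0.8), ([0.6108, -0.3247, 0.0029], 0.72)]
keypad [([0.438, 0.2758, -0.0023], 0.82), ([0.4608, 0.2053, 0.0205], 0.52)]
wide_key_top [([0.4251, 0.3238, 0.0296], 0.73)]
small_key_1 [([0.4589, 0.205, 0.025], 0.52), ([0.4507, 0.2468, 0.0283], 0.39)]
bell_knob [([0.4412, -0.2831, 0.0582], 0.83)]
bell [([0.442, -0.2849, -0.0004], 0.92), ([0.4244, 0.3215, 0.0257], 0.66)]
sauce_bottle [([0.5975, 0.0058, -0.0031], 0.86)]
ale_bottle []
```

View pics/side0.png

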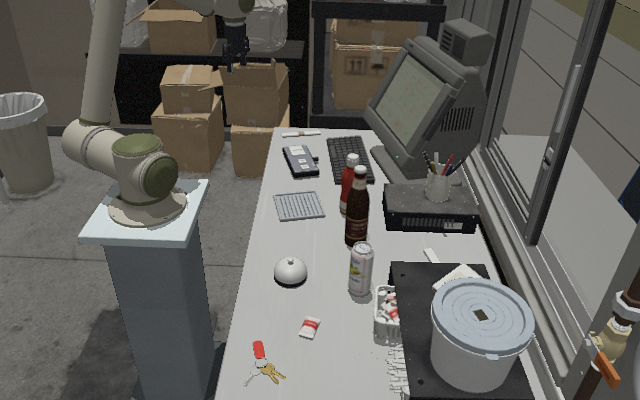

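View pics/top0.png

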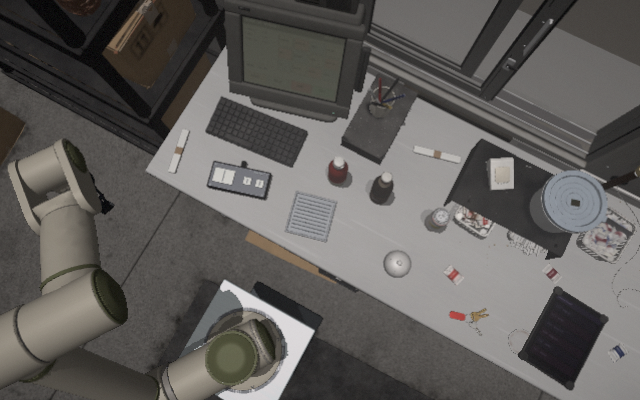

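The side view shows the can at about (361,270) with a basket beside it at (388,312), the bell at (290,270), the tray at (300,206) and the pad at (300,160). The top view agrees: can (437,218), bell (398,263), tray (312,215), pad (240,180). Next I check the heights around the can and the tray and refine the positions.

```bash
cat > h.py <<'E'
from rig import *
import cv2,numpy as np
def cloud(c):
    g=get_image(c);K=g['camera_matrix'];h,w=g['range_z'].shape
    u,v=np.meshgrid(np.arange(w),np.arange(h))
    p=cv2.undistortPoints(np.stack([u,v],-1).reshape(-1,1,2).astype(np.float64),np.array(K),np.array(g['dist_coeffs'])).reshape(-1,2)
    z=g['range_z'].reshape(-1)
    P=np.c_[p*z[:,None],z]@np.array(g['rotation']).T+g['eye'];P[z==0]=np.nan
    return P.reshape(h,w,3),g
def mask(c,n):
    r=regions_of(c,n);return r[0]['mask'],r[0]['conf']
E
python3 - <<'E'
from h import *
for c in ['top','side']:
    P,g=cloud(c)
    for n in ['can','tray','bell','wide_key','sauce_bottle','ale_bottle']:
        try:m,cf=mask(c,n)
        except Exception as e: print(n,'none');continue
        Q=P[m];Q=Q[~np.isnan(Q[:,0])]
        T=Q[Q[:,2]>np.percentile(Q[:,2],98)-.006] 
        print(c,n,round(cf,2),len(Q),'min',np.round(np.percentile(Q,2,axis=0),3),'max',np.round(np.percentile(Q,98,axis=0),3),'topmean',T.mean(0).round(4))
        if n in('tray','wide_key') and c=='top':
            r=cv2.minAreaRect(Q[:,:2].astype(np.float32));print('  rect',r)
    A=P.reshape(-1,3);A=A[~np.isnan(A[:,0])]
    d=A-[.611,-.325,0];k=(np.abs(d[:,0])<.14)&(np.abs(d[:,1])<.14)&(A[:,2]>.03)&(np.hypot(d[:,0],d[:,1])>.04)
    B=A[k];cells={}
    for b in B: cells.setdefault((round(b[0]/.03)*.03,round(b[1]/.03)*.03),[]).append(b[2])
    print({(round(a,2),round(b,2)):round(float(max(v)),3) for (a,b),v in sorted(cells.items()) if len(v)>3})
E
```

```text
top can 0.81 414 min [ 0.582 -0.349  0.025] max [ 0.627 -0.299  0.138] topmean [ 0.6079 -0.3267  0.1343]
top tray 0.47 58 min [0.442 0.196 0.025] max [0.466 0.221 0.036] topmean [0.4534 0.2074 0.0325]
  rect ((0.4542871117591858, 0.20889966189861298), (0.023639433085918427, 0.023636728525161743), 25.401594161987305)
top bell 0.82 596 min [ 0.403 -0.321  0.008] max [ 0.476 -0.247  0.057] topmean [ 0.4433 -0.2864  0.0564]
top wide_key 0.6 304 min [0.397 0.288 0.021] max [0.447 0.352 0.036] topmean [0.4225 0.3177 0.0326]
  rect ((0.4229638874530792, 0.3208300769329071), (0.04804820194840431, 0.06972970068454742), 16.095090866088867)
top sauce_bottle 0.98 491 min [ 0.565 -0.022  0.003] max [0.617 0.032 0.191] topmean [0.5943 0.0062 0.188 ]
top ale_bottle 0.89 600 min [ 0.578 -0.165  0.   ] max [ 0.645 -0.106  0.233] topmean [ 0.61   -0.1337  0.2303]
{(0.48, -0.3): 0.04, (0.48, -0.27): 0.041, (0.63, -0.45): 0.066, (0.63, -0.42): 0.065, (0.63, -0.39): 0.066, (0.66, -0.45): 0.083, (0.66, -0.42): 0.101, (0.66, -0.39): 0.068, (0.66, -0.36): 0.102, (0.69, -0.45): 0.11, (0.69, -0.42): 0.108, (0
[... 663 characters left out ...]
05] max [0.61  0.02  0.185] topmean [5.979e-01 2.000e-04 1.837e-01]
side ale_bottle 0.84 1519 min [ 0.583 -0.169  0.012] max [ 0.639 -0.134  0.227] topmean [ 0.6138 -0.1386  0.2263]
{(0.48, -0.3): 0.041, (0.48, -0.27): 0.037, (0.63, -0.45): 0.061, (0.63, -0.42): 0.059, (0.63, -0.39): 0.059, (0.66, -0.45): 0.075, (0.66, -0.42): 0.069, (0.66, -0.39): 0.06, (0.66, -0.36): 0.061, (0.69, -0.45): 0.1, (0.69, -0.42): 0.101, (0.69, -0.39): 0.101, (0.69, -0.36): 0.102, (0.69, -0.33): 0.101, (0.72, -0.45): 0.102, (0.72, -0.42): 0.102, (0.72, -0.39): 0.101, (0.72, -0.36): 0.101, (0.72, -0.33): 0.1, (0.75, -0.45): 0.101, (0.75, -0.42): 0.101, (0.75, -0.39): 0.1, (0.75, -0.36): 0.101, (0.75, -0.33): 0.1}
```

```bash
python3 -m pendant '[[[0,0,0],[0,0,-1]],[[0,0,0],[0,0,-1]],[[0,0,0],[0,0,-1]],[[0,0,0],[0,0,-1]],[[0,0,0],[0,0,-0.24]],[[-0.31,-1,0],[0,0,0]],[[-0.31,-1,0],[0,0,0]],[[-0.31,-1,0],[0,0,0]]]' 1
```

```text
time_s: 2.7
position: [0.2366, 0.3914, 0.2313]
tool_rot: [[-1.0, 0.002, 0.0], [0.002, 1.0, 0.0], [-0.0, 0.0, -1.0]]
ft_force: [1.0, -1.5, 0.2]
grip_width: 0.0853
gripper_force: 0.0
```

```bash
python3 -m pendant '[[[-0.31,-1,0],[0,0,0]],[[-0.31,-1,0],[0,0,0]],[[-0.31,-1,0],[0,0,0]],[[-0.31,-1,0],[0,0,0]],[[-0.31,-1,0],[0,0,0]],[[-0.31,-1,0],[0,0,0]],[[-0.31,-1,0],[0,0,0]],[[-0.31,-1,0],[0,0,0]]]'
```

```text
time_s: 3.7
position: [0.3356, 0.0712, 0.2316]
tool_rot: [[-1.0, 0.002, 0.001], [0.002, 1.0, -0.0], [-0.001, -0.0, -1.0]]
ft_force: [1.0, 0.3, -0.2]
grip_width: 0.0855
gripper_force: 0.0
```

```bash
python3 -m pendant '[[[-0.3,-1,0],[0,0,0]],[[-0.3,-1,0],[0,0,0]],[[-0.3,-1,0],[0,0,0]],[[-0.3,-1,0],[0,0,0]],[[-0.3,-1,0],[0,0,0]],[[-0.3,-1,0],[0,0,0]],[[-0.3,-1,0],[0,0,0]],[[-0.3,-1,0],[0,0,0]]]'
```

```text
time_s: 4.7
position: [0.4313, -0.249, 0.2314]
tool_rot: [[-1.0, 0.002, 0.0], [0.002, 1.0, -0.0], [-0.0, -0.0, -1.0]]
ft_force: [0.7, 0.4, -0.4]
grip_width: 0.0853
gripper_force: 0.0
```

```bash
python3 -m pendant '[[[-0.89,-0.38,0],[0,0,0]],[[-0.89,-0.38,0],[0,0,0]],[[-0.89,-0.38,0],[0,0,0]],[[-0.89,-0.38,0],[0,0,0]],[[-0.89,-0.38,0],[0,0,0]],[[0,0,0.5],[0,0,0]],[[0,0,0.5],[0,0,0]],[[0,0,0],[0,0,0]]]'
python3 - <<'E'
from h import *
for c in ['top','side']:
    get_image(c)
    for n in ['can','bell_knob']: print(c,n,[(np.round(d['point'],4).tolist(),round(d['conf'],2)) for d in landmark_of(c,n)[:2]])
E
```

```text
time_s: 5.7
position: [0.6086, -0.3234, 0.1897]
tool_rot: [[-1.0, 0.002, -0.003], [0.002, 1.0, 0.002], [0.003, 0.002, -1.0]]
ft_force: [0.1, 0.0, -0.2]
grip_width: 0.0854
gripper_force: 0.0
top can [([0.4245, 0.3181, 0.0241], 0.5)]
top bell_knob [([0.444, -0.2858, 0.057], 0.59)]
side can [([0.6103, -0.328, 0.0006], 0.63), ([0.6137, -0.1388, -0.0009], 0.63)]
side bell_knob [([0.4406, -0.2848, 0.058], 0.94), ([0.4254, 0.3261, 0.0277], 0.36)]
```

```bash
python3 -m pendant '[[[-0.05,-0.08,0.5],[0,0,0]],[[0,0,0.55],[0,0,0]],[[0,0,0.55],[0,0,0]],[[0,0,0.5],[0,0,0]],[[0,0,0.5],[0,0,0]],[[0,0,0],[0,0,0]]]'
python3 -m pendant '[[[0,0,0],[0,0,0]],[[0,0,0],[0,0,0]],[[0,0,0],[0,0,0]],[[0,0,0],[0,0,0]],[[0,0,0],[0,0,0]],[[0,0,0],[0,0,0]],[[0,0,0],[0,0,0]],[[0,0,0],[0,0,0]]]' 0 30
```

```text
time_s: 6.75
position: [0.6106, -0.3266, 0.0864]
tool_rot: [[-1.0, 0.001, -0.002], [0.001, 1.0, 0.001], [0.002, 0.001, -1.0]]
ft_force: [-0.0, 0.1, 1.2]
grip_width: 0.0853
gripper_force: 0.0
time_s: 7.75
position: [0.6115, -0.3271, 0.0888]
tool_rot: [[-1.0, 0.001, 0.002], [0.001, 1.0, -0.001], [-0.002, -0.001, -1.0]]
ft_force: [-0.7, 1.3, 6.1]
grip_width: 0.0513
gripper_force: 31.3
```

```bash
python3 -m pendant '[[[0,0,-0.2],[0,0,0]],[[0,0,-0.4],[0,0,0]],[[0,0,-0.5],[0,0,0]],[[0,0,-0.5],[0,0,0]],[[0,0,-0.5],[0,0,0]],[[0,0,-0.4],[0,0,0]],[[0,0,0],[0,0,0]]]'
python3 - <<'E'
from h import *
g=get_image('side');cv2.imwrite('pics/lift.png',g['img'][130:330,230:480])
P,g=cloud('side')
m,cf=mask('side','can');Q=P[m];print(cf,np.nanpercentile(Q,[2,98],axis=0))
E
```

```text
time_s: 8.62
position: [0.6114, -0.3272, 0.189]
tool_rot: [[-1.0, 0.001, 0.002], [0.001, 1.0, -0.002], [-0.002, -0.002, -1.0]]
ft_force: [0.3, -0.1, -4.1]
grip_width: 0.0512
gripper_force: 32.1
0.9 [[ 0.58550538 -0.35579319 -0.00208156]
 [ 0.66233866 -0.16319572  0.22825624]]
```

View pics/lift.png

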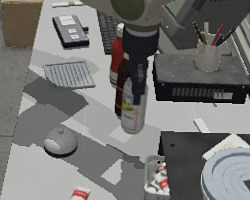

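The crop shows the can (about (132,105)) hanging upright in the fingers, clear of the worktop. Next I carry it back towards the base, then left to the tray.

```bash
python3 -m pendant '[[[0.4,0,0],[0,0,0]],[[0.7,0,0],[0,0,0]],[[0.8,0,0],[0,0,0]],[[0.8,0,0],[0,0,0]],[[0.7,0.2,0],[0,0,0]],[[0.5,0.4,0],[0,0,0]],[[0.2,0.6,0],[0,0,0]],[[0,0.7,0],[0,0,0]]]'
python3 -m pendant '[[[0,0.8,0],[0,0,0]],[[0,0.8,0],[0,0,0]],[[0,0.8,0],[0,0,0]],[[0,0.8,0],[0,0,0]],[[0,0.8,0],[0,0,0]],[[0,0.8,0],[0,0,0]],[[0,0.7,0],[0,0,0]],[[0,0.6,0],[0,0,0]]]'
python3 -m pendant '[[[0,0.4,0],[0,0,0]],[[0,0.2,0],[0,0,0]],[[0,0,0],[0,0,0]],[[0,0,0],[0,0,0]]]'
python3 - <<'E'
from h import *
for c in ['top','side']:
    P,g=cloud(c)
    if c=='side':cv2.imwrite('pics/over.png',g['img'][130:330,230:480])
    for n in ['can','tray']: print(c,n,[(np.round(d['point'],4).tolist(),round(d['conf'],2)) for d in landmark_of(c,n)[:2]])
E
```

```text
time_s: 9.78
position: [0.4462, -0.2501, 0.1868]
tool_rot: [[-1.0, 0.002, -0.001], [0.002, 1.0, 0.001], [0.001, 0.001, -1.0]]
ft_force: [-0.5, 0.6, -3.4]
grip_width: 0.0514
gripper_force: 32.1
time_s: 10.78
position: [0.4468, -0.0057, 0.1869]
tool_rot: [[-1.0, 0.0, -0.001], [0.0, 1.0, 0.0], [0.001, 0.0, -1.0]]
ft_force: [0.5, 0.4, -3.3]
grip_width: 0.051
gripper_force: 32.1
time_s: 11.28
position: [0.4474, 0.0167, 0.1873]
tool_rot: [[-1.0, 0.001, -0.0], [0.001, 1.0, -0.0], [0.0, -0.0, -1.0]]
ft_force: [0.2, -0.5, -2.3]
grip_width: 0.0512
gripper_force: 32.1
top can []
top tray [([0.4469, 0.0171, 0.0017], 0.63)]
side can [([0.4471, 0.0184, 0.1017], 0.75)]
side tray []
```

View pics/over.png

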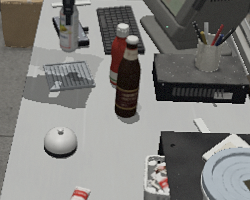

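The can, at about (68,30) in the crop, is upright above the tray, and the network has it at (0.447, 0.018, 0.102). I lower it about 92 mm.

```bash
python3 -m pendant '[[[0,0,0.3],[0,0,0]],[[0,0,0.5],[0,0,0]],[[0,0,0.5],[0,0,0]],[[0,0,0.4],[0,0,0]],[[0,0,0.3],[0,0,0]],[[0,0,0.15],[0,0,0]],[[0,0,0.1],[0,0,0]],[[0,0,0],[0,0,0]]]'
```

```text
time_s: 12.58
position: [0.4474, 0.0172, 0.0974]
tool_rot: [[-1.0, 0.001, 0.0], [0.001, 1.0, -0.0], [-0.0, -0.0, -1.0]]
ft_force: [-0.1, -0.4, -2.4]
grip_width: 0.051
gripper_force: 32.1
```

```bash
python3 -m pendant '[[[0,0,0.04],[0,0,0]],[[0,0,0.03],[0,0,0]],[[0,0,0],[0,0,0]]]';python3 -m pendant '[[[0,0,0.02],[0,0,0]],[[0,0,0.0],[0,0,0]]]'
```

```text
time_s: 12.95
position: [0.4473, 0.0172, 0.0946]
tool_rot: [[-1.0, 0.001, 0.0], [0.001, 1.0, -0.0], [-0.0, -0.0, -1.0]]
ft_force: [-0.0, -0.6, -2.8]
grip_width: 0.0512
gripper_force: 32.1
time_s: 13.2
position: [0.4474, 0.0172, 0.0939]
tool_rot: [[-1.0, 0.001, 0.0], [0.001, 1.0, -0.0], [-0.0, -0.0, -1.0]]
ft_force: [-0.2, 0.2, -0.2]
grip_width: 0.0514
gripper_force: 32.3
```

Contact with the tray floor: the weight has come off the wrist. I release and rise.

```bash
python3 -m pendant '[[[0,0,0.01],[0,0,0]],[[0,0,0],[0,0,0]],[[0,0,0],[0,0,0]],[[0,0,0],[0,0,0]],[[0,0,0],[0,0,0]],[[0,0,0],[0,0,0]]]' 1
python3 -m pendant '[[[0,0,-0.2],[0,0,0]],[[0,0,-0.4],[0,0,0]],[[0,0,-0.6],[0,0,0]],[[0,0,-0.7],[0,0,0]],[[0,0,-0.8],[0,0,0]],[[0,0,-0.8],[0,0,0]],[[0,0,0],[0,0,0]]]'
python3 - <<'E'
from h import *
for c in ['top','side']:
    P,g=cloud(c)
    if c=='side':cv2.imwrite('pics/placed.png',g['img'][130:330,230:480])
    for n in ['can','tray','wide_key_top','small_key_1']: print(c,n,[(np.round(d['point'],4).tolist(),round(d['conf'],2)) for d in landmark_of(c,n)[:2]])
E
```

```text
time_s: 13.95
position: [0.4473, 0.0172, 0.0933]
tool_rot: [[-1.0, 0.001, -0.0], [0.001, 1.0, -0.0], [0.0, -0.0, -1.0]]
ft_force: [-0.8, -0.8, -0.3]
grip_width: 0.0855
gripper_force: 0.0
time_s: 14.82
position: [0.4481, 0.0171, 0.2357]
tool_rot: [[-1.0, 0.001, 0.005], [0.001, 1.0, -0.001], [-0.005, -0.001, -1.0]]
ft_force: [0.5, 0.0, -0.4]
grip_width: 0.0853
gripper_force: 0.0
top can [([0.4469, 0.0182, 0.0099], 0.41)]
top tray [([0.449, 0.0221, 0.0013], 0.73), ([0.4426, -0.2841, 0.0588], 0.22)]
top wide_key_top [([0.4238, 0.3228, 0.0287], 0.86)]
top small_key_1 [([0.4513, 0.2475, 0.0257], 0.55)]
side can [([0.447, 0.0172, 0.0071], 0.94)]
side tray [([0.4511, 0.0214, -0.0004], 0.61), ([0.4489, 0.2437, 0.0262], 0.53)]
side wide_key_top [([0.424, 0.3219, 0.0277], 0.7)]
side small_key_1 [([0.444, 0.2441, 0.0233], 0.54)]
```

View pics/placed.png

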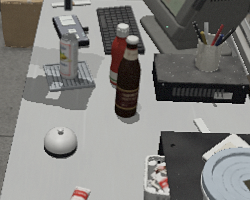

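The can (crop (68,55)) stands upright in the middle of the tray. Next, to the wide key with the gripper shut.

```bash
python3 -m pendant '[[[0.1,0.9,0],[0,0,0]],[[0.1,0.95,0],[0,0,0]],[[0.1,0.95,0],[0,0,0]],[[0.1,0.95,0],[0,0,0]],[[0.1,0.95,0],[0,0,0]],[[0.1,0.95,0],[0,0,0]],[[0,0.95,0],[0,0,0]],[[0,0.95,0],[0,0,0]]]' 0
python3 -m pendant '[[[0,0,1],[0,0,0]],[[0,0,1],[0,0,0]],[[0,0,1],[0,0,0]],[[0,0,0.8],[0,0,0]],[[0,0,0.4],[0,0,0]],[[0,0,0],[0,0,0]],[[0,0,0],[0,0,0]]]'
```

```text
time_s: 16.32
position: [0.4234, 0.3205, 0.2332]
tool_rot: [[-1.0, 0.001, -0.0], [0.001, 1.0, -0.0], [0.0, -0.0, -1.0]]
ft_force: [0.3, -0.1, 0.5]
grip_width: 0.0001
gripper_force: 0.0
time_s: 17.2
position: [0.4239, 0.3194, 0.066]
tool_rot: [[-1.0, 0.001, 0.001], [0.001, 1.0, 0.0], [-0.001, 0.0, -1.0]]
ft_force: [-0.5, 0.3, -0.1]
grip_width: 0.0004
gripper_force: 0.0
```

```bash
python3 -m pendant '[[[0,0,0.4],[0,0,0]],[[0,0,0.3],[0,0,0]],[[0,0,0.1],[0,0,0]],[[0,0,0],[0,0,0]]]';  python3 -m pendant '[[[0,0,0.04],[0,0,0]],[[0,0,0.03],[0,0,0]],[[0,0,0.02],[0,0,0]],[[0,0,0],[0,0,0]]]'
```

```text
time_s: 17.7
position: [0.4236, 0.3193, 0.0335]
tool_rot: [[-1.0, 0.001, 0.0], [0.001, 1.0, 0.0], [-0.0, 0.0, -1.0]]
ft_force: [0.0, -0.2, -0.1]
grip_width: -0.0002
gripper_force: 0.0
time_s: 18.2
position: [0.4235, 0.3192, 0.0297]
tool_rot: [[-1.0, 0.001, -0.0], [0.001, 1.0, -0.0], [0.0, -0.0, -1.0]]
ft_force: [-0.3, -0.5, 0.0]
grip_width: 0.0002
gripper_force: 0.0
```

```bash
python3 -m pendant '[[[0,0,0.02],[0,0,0]],[[0,0,0.02],[0,0,0]],[[0,0,0],[0,0,0]]]'
```

```text
time_s: 18.58
position: [0.4236, 0.3193, 0.0283]
tool_rot: [[-1.0, 0.001, 0.0], [0.001, 1.0, 0.0], [-0.0, 0.0, -1.0]]
ft_force: [-1.5, -0.4, 4.1]
grip_width: 0.0002
gripper_force: 2.3
```

```bash
python3 -m pendant '[[[0,0,0.02],[0,0,0]],[[0,0,0.01],[0,0,0]],[[0,0,0],[0,0,0]],[[0,0,0],[0,0,0]],[[0,0,0],[0,0,0]]]'
```

```text
time_s: 19.2
position: [0.4236, 0.3193, 0.0275]
tool_rot: [[-1.0, 0.001, 0.001], [0.001, 1.0, 0.0], [-0.001, 0.0, -1.0]]
ft_force: [-2.4, -1.9, 9.7]
grip_width: -0.0003
gripper_force: 4.6
```

The key is at its stop with about 10 N. I lift off and go to the bell, passing well above the can.

```bash
python3 -m pendant '[[[0,0,0],[0,0,0]],[[0,0,0],[0,0,0]],[[0,0,-0.3],[0,0,0]],[[0,0,-0.8],[0,0,0]],[[0,0,-1],[0,0,0]],[[0,0,-1],[0,0,0]],[[0,0,-1],[0,0,0]],[[0,0,-1],[0,0,0]]]'
python3 -m pendant '[[[0,-0.9,0],[0,0,0]],[[0,-0.95,0],[0,0,0]],[[0,-0.95,0],[0,0,0]],[[0,-0.95,0],[0,0,0]],[[0,-0.95,0],[0,0,0]],[[0,-0.95,0],[0,0,0]],[[0,-0.95,0],[0,0,0]],[[0,-0.95,0],[0,0,0]]]'
python3 -m pendant '[[[-0.06,-0.95,0],[0,0,0]],[[-0.06,-0.95,0],[0,0,0]],[[-0.06,-0.95,0],[0,0,0]],[[-0.06,-0.95,0],[0,0,0]],[[-0.06,-0.95,0],[0,0,0]],[[-0.06,-0.95,0],[0,0,0]],[[-0.06,-0.95,0],[0,0,0]],[[-0.06,-0.95,0],[0,0,0]]]'
python3 - <<'E'
from h import *
for c in ['top','side']:
    P,g=cloud(c)
    for n in ['can','bell_knob']: print(c,n,[(np.round(d['point'],4).tolist(),round(d['conf'],2)) for d in landmark_of(c,n)[:2]])
    A=P.reshape(-1,3);k=(np.hypot(A[:,0]-.442,A[:,1]+.285)<.03)&(A[:,2]>.05)&(A[:,2]<.065);print(k.sum(),A[k].mean(0) if k.any() else '')
E
```

```text
time_s: 20.2
position: [0.4232, 0.3191, 0.2326]
tool_rot: [[-1.0, 0.001, 0.0], [0.001, 1.0, 0.0], [-0.0, 0.0, -1.0]]
ft_force: [0.7, -0.5, -1.1]
grip_width: -0.0001
gripper_force: 0.0
time_s: 21.2
position: [0.423, 0.0161, 0.2312]
tool_rot: [[-1.0, 0.001, 0.0], [0.001, 1.0, -0.0], [-0.0, -0.0, -1.0]]
ft_force: [0.8, -0.1, -0.0]
grip_width: 0.0001
gripper_force: 0.0
time_s: 22.2
position: [0.4421, -0.2879, 0.2312]
tool_rot: [[-1.0, 0.001, -0.0], [0.001, 1.0, 0.0], [0.0, 0.0, -1.0]]
ft_force: [1.1, 0.4, 0.1]
grip_width: 0.0
gripper_force: 0.0
top can [([0.4457, 0.0177, 0.0054], 0.92)]
top bell_knob [([0.4401, -0.2873, 0.0565], 0.7), ([0.6082, -0.1373, 0.0004], 0.69)]
11 [ 0.44545403 -0.28796185  0.0556485 ]
side can [([0.4492, 0.0153, 0.0086], 0.96)]
side bell_knob [([0.4393, -0.2864, 0.0576], 0.85)]
23 [ 0.44457588 -0.28844156  0.0544288 ]
```

```bash
python3 -m pendant '[[[0,0.02,0.8],[0,0,0]],[[0,0,1],[0,0,0]],[[0,0,1],[0,0,0]],[[0,0,0.8],[0,0,0]],[[0,0,0.4],[0,0,0]],[[0,0,0.15],[0,0,0]],[[0,0,0],[0,0,0]],[[0,0,0],[0,0,0]]]'
python3 - <<'E'
from h import *
g=get_image('side');cv2.imwrite('pics/bell.png',cv2.resize(g['img'][220:300,240:350],None,fx=5,fy=5))
E
```

```text
time_s: 23.5
position: [0.4426, -0.2861, 0.0658]
tool_rot: [[-1.0, 0.0, 0.001], [0.0, 1.0, -0.001], [-0.001, -0.001, -1.0]]
ft_force: [-0.4, 0.6, 0.1]
grip_width: -0.0002
gripper_force: 0.0
```

View pics/bell.png

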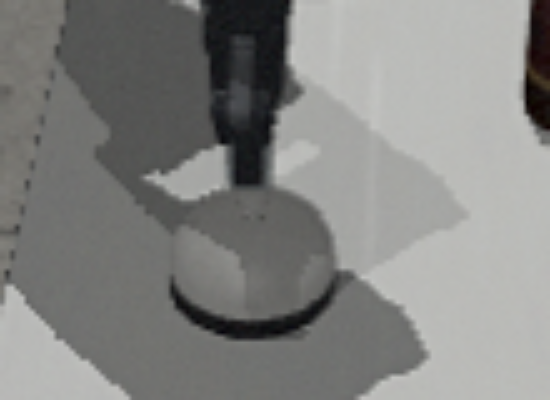

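The shut fingertips (crop x≈250) line up with the bell's axis (x≈253), just above the plunger. I press in small steps.

```bash
python3 -m pendant '[[[0,0,0.1],[0,0,0]],[[0,0,0.1],[0,0,0]],[[0,0,0.04],[0,0,0]],[[0,0,0.03],[0,0,0]],[[0,0,0],[0,0,0]]]'
```

```text
time_s: 24.18
position: [0.4423, -0.286, 0.0545]
tool_rot: [[-1.0, 0.001, 0.0], [0.001, 1.0, -0.0], [-0.0, -0.0, -1.0]]
ft_force: [-1.2, 0.9, 7.3]
grip_width: -0.0
gripper_force: 3.3
```

```bash
python3 -m pendant '[[[0,0,0.02],[0,0,0]],[[0,0,0.01],[0,0,0]],[[0,0,0],[0,0,0]],[[0,0,0],[0,0,0]]]'
```

```text
time_s: 24.68
position: [0.4423, -0.2861, 0.0538]
tool_rot: [[-1.0, 0.001, 0.001], [0.001, 1.0, -0.001], [-0.001, -0.001, -1.0]]
ft_force: [-1.6, 1.3, 11.3]
grip_width: -0.0004
gripper_force: 5.5
```

At the stop (11 N). I let go and rise.

```bash
python3 -m pendant '[[[0,0,-0.1],[0,0,0]],[[0,0,-0.4],[0,0,0]],[[0,0,-0.8],[0,0,0]],[[0,0,-1],[0,0,0]],[[0,0,-1],[0,0,0]],[[0,0,-0.6],[0,0,0]],[[0,0,0],[0,0,0]],[[0,0,0],[0,0,0]]]'
python3 - <<'E'
from h import *
g=get_image('side');cv2.imwrite('pics/end.png',g['img'][100:330,200:480])
for n in ['can','bell_knob']: print(n,[(np.round(d['point'],4).tolist(),round(d['conf'],2)) for d in landmark_of('side',n)[:2]])
E
```

```text
time_s: 25.68
position: [0.4419, -0.2856, 0.2077]
tool_rot: [[-1.0, 0.001, -0.002], [0.001, 1.0, 0.002], [0.002, 0.002, -1.0]]
ft_force: [-0.5, 0.1, -0.7]
grip_width: -0.0002
gripper_force: 0.0
can [([0.45, 0.015, 0.0071], 0.68), ([0.4512, 0.0195, 0.0018], 0.21)]
bell_knob [([0.4379, -0.2887, 0.0566], 0.86)]
```

View pics/end.png

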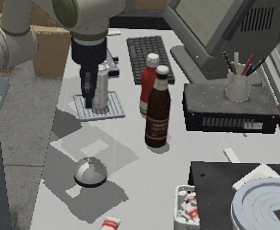

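The can (crop (101,85)) stands on the tray, the bell (90,172) is upright in its place, and the gripper is clear of everything.

```bash
python3 -c "
from rig import *
print(close_job())"
```

```text
the job is handed in; nothing more can be done
None
```

The can is standing on the tray, the wide key was held at about 10 N, the bell's plunger was pressed to its stop (11 N) and let go, and the job was handed in at about 26 s; no verdict was returned.

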